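# Free the child-safety latch and open the break-room cupboard

## Robot

A 7-joint arm with a two-finger parallel gripper is mounted at the origin on the work surface. World frame = base frame: x ahead of the robot, y to its left, z up, the work surface at z = 0. Lengths are in m, angles in degrees, forces in N, time in s.
With the tool pointing down it reaches from about 0.425 to 0.875 m from the base axis. Payload 4.7 kg.
Tool frame: the origin (TCP) lies at the very end of the fingers, on their centre line; the grasp point (between the pads) lies 19 mm behind it; y points along the fingers, z is the direction in which the jaws open and shut, and the axes are right-handed (so a half turn about y gives the same grasp; the last joint's range is limited). The gripper opens to 87 mm and grips with 3 to 60 N. Pads are 19 mm wide; open, the fingers measure 117 mm over their backs; the gripper's body (75 mm by 190 mm) begins 51 mm behind the grasp point.
Start: joints at [64.349, 18.392, -4.016, 83.108, 1.295, 78.541, -3.26], TCP at [0.29, -0.582, 0.223] pointing down, gripper open.
Joint ranges: [-163.93, 163.93], [-17.29, 119.83], [-79.2, 71.16], [3.27, 140.29], [-89.18, 269.18], [5.43, 117.66], [-154.24, 154.24]. Speed limits (degrees/s): [147.25, 147.25, 180, 180, 180, 180, 180].

## Interface

Orientations are given as [roll, pitch, yaw] about the fixed x, y, z axes, in that order (R = Rz(yaw) Ry(pitch) Rx(roll)).
In Python, from cell import env gives the robot as it stands.
- The arm moves only by the shell command python3 -m pendant 'ROWS' [FORCE]. ROWS is JSON, one flat list of numbers, 7 for each row, row after row: the shift along the world's x, y, z in units of 40 mm (1.0 is 40 mm), then the turn, a rotation vector about the world's x, y, z in units of 10 degrees (1.0 is 10 degrees), then the finger opening in mm, from 0 to 87. In form: [x, y, z, wx, wy, wz, jaw, x, y, z, wx, wy, wz, jaw, ...]. A call has 1 to 10 rows; each row shifts and turns the commanded pose from where the row before left it; what a row does not reach is not made up. A row lasts 1/8 s, in which the tool goes at most 62.5 mm and 10.7 degrees, less where a joint would pass 70% of its speed; a pose out of reach is approached as far as the arm can. A call is refused whole if a number of a shift passes 1 or a number of a turn 1, either way. A call with a gripper value outside its range is refused whole. The fingers move at their own pace and stop on an object; FORCE is the grip in N (left out, the last holds). Time passes only in rows, so rows that do not move let the fingers close. It gives the time, the measured TCP pose, the force and the opening at its end, in the units of the state.
- env.get_obs(): the state, without advancing time (a new reading comes with each control period).
- env.read_camera(name): name is "scene" or "top" or "wrist"; returns a dict with "image" (400x640x3 uint8, red, green, blue), "fx", "fy", "cx", "cy" (pixels), "k1" (the pictures are not rectified: a ray, as slopes to the right and down, at radius r is drawn at 1 + k1 r^2 times it, then the intrinsics apply), "cam_to_world" (4x4, takes a point from camera to world coordinates). Camera axes: x right, y up, looking along -z (the intrinsics and any distortion apply to the point x, -y, -z); pixel columns grow to the right and rows downward; lengths in m; the calibration is good to about 2 mm. A picture is of the moment at which its call begins. There is no depth.
- env.sign_off(): hands the job in, once; it reports no verdict.
The state is a dict: "time_s": time; "qpos": joint angles; "joint_velocities": joint speeds; "effort": joint torques, N m; "tool_pos": TCP position; "tool_rot": TCP orientation; "force": force on the tool from outside, world axes, zero at the start; "wrist_torque": the same for the moment, N m; "grip_width": finger opening in m.
Only numpy, scipy, OpenCV 4.12 (cv2) and the standard library are available. Lean on these libraries where they do the work, as an engineer would, in place of code of your own. Each camera call takes 0.05 s, during which the arm holds its last target.

## Task

Open the small white cupboard on the break-room counter, which has a child-safety latch: pull the door by its tab until the hook inside catches, then reach down through the gap behind the top of the door, press the sprung hook down and, keeping it down, push the door past the catch. Swing the door open at least 60 degrees and leave it standing open, and be gentle with the plastic hook: never force it, either when pulling against it or when pressing it. Leave the other things on the counter as they are.

Things in the scene. Friction and masses are not known exactly. Their poses are not given: they have to be found in the camera images.
- plinth: Dark plinth fixed to the counter under a white cupboard (box 200 deep, 240 wide, 260 mm high) on levelling feet. Origin: centre of its underside; x from the cupboard's front (door side, x = -100 mm) to its back, +y to the hinge side, z up. The feet are set differently each time: the box, with its door and hook, stands up to 10 mm higher or lower than nominal (top 292 mm).
- door (a joint): Door angle (rad): 0 shut, grows as it opens, 1.75 at its stop; 0 to 0.06 at the start. A white panel 240 wide, 16 thick, top edge level with the box's. From above it opens clockwise. It moves easily (under 2 N at the tab) and stays where left. The hook catches it at about 0.2 (0.18 to 0.23): the gap behind the door at the hook is then about 34 mm wide.
- hinge_line (a point): On the door's vertical hinge axis at the nominal height of its top edge (292 mm; the true one is up to 10 mm off), at the box's front corner x = -100, y = +120 mm (plinth frame). The door's inner face lies in a plane through this axis; shut, it reaches from here to y = -120 mm; it opens by swinging that free edge out to the plinth's -x.
- tab_shut (a point): Where the middle of the pull tab's upper face is with the door shut, at nominal height (fixed point; up to 10 mm off in height). The tab: an aluminium fin on the door, 12 mm thick (along the door's width), 40 mm out from the outer face, 30 mm tall, its top 6 mm below the door's top; pinch it from above. 205 mm from the hinge along the door, 36 mm outside its inner face.
- latch_shut (a point): Fixed point: top edge of the shut door's inner face, at nominal height, straight above the hook's root, 165 mm from the hinge. The hook turns with the door: a grey plastic arm standing 60 mm out from the inner face at right angles, 22 mm wide, flat on top, with a 12 mm tall tooth on its last 8 mm. Its flat top lies 34 mm below the true door top, so 24 to 44 mm below this point: feel for it.
- hook (a joint): How far the hook is pressed straight down (m): 0 up, 0.008 on its rigid stop. Its spring takes 4 N to start and 10 N at the stop. Its tooth catches behind a block under the front of the box's top and is clear of it from about 0.006 down. It springs back when let go. It breaks if it carries more than 20 N, pressed from above or pulled against the catch.
- mug: Bystander: white mug, radius 40, height 92 mm, on the counter by the cupboard's rear corner on the hinge side. Origin: centre of its underside.
- tea_tin: Bystander: steel tin, radius 34, height 50 mm, on the counter behind the cupboard. Origin: centre of its underside.
- sugar_jar: Bystander: clear jar with a wooden lid, radius 36, height 110 mm, on the counter by the far side of the cupboard from the hinge. Origin: centre of its underside.
- saucer: Bystander: white saucer, radius 70, height 18 mm, on the right of the counter. Origin: centre of its underside.
- coffee_can: Bystander: steel can, radius 42, height 130 mm, on the right of the counter. Origin: centre of its underside.
- spoon: Bystander: steel spoon, 150 mm long, lying on the right of the counter.

How it is judged:
By the outcome, as a careful person would: the job done as asked, in the order asked, and still so for the second after the job is handed in, with the robot touching nothing.
It also fails if it takes over 64 s, if anything falls off the work surface, if the arm or the gripper's body presses on something with over 40 N, if the wrist force passes 120 N, or if a joint passes its speed limit or range.

## Working session

There is one attempt and no reset: what is moved stays moved. The work goes in short steps, Python scripts to look and compute and a shell command to move; the robot and the scene stay as the last step left them, time stands still between calls to the robot, and variables do not carry over. Pictures are saved under pics/ and viewed, and the job is handed in when it is done.

```bash
ls; mkdir -p pics
python3 - <<'E'
from cell import env
import cv2
print(env.get_obs())
for n in ["scene","top","wrist"]:
    r=env.read_camera(n); cv2.imwrite(f"pics/{n}0.png",r["image"][:,:,::-1])
    print(n,{k:v for k,v in r.items() if k!="image"})
E
```

```text
pics
{'time_s': 0.0, 'qpos': array([64.35024594, 18.43732048, -4.01388011, 83.17523135,  1.29494829,
       78.54020829, -3.26062747]), 'joint_velocities': array([ 0.07110425, -0.11523187,  0.00512495,  0.03393476, -0.03034136,
       -0.03257644, -0.04973253]), 'effort': array([ 1.42139299e-03, -4.91280806e+01, -4.02605440e-01, -3.12526560e+01,
       -6.36624824e-02,  4.37430537e-02,  1.66849409e-04]), 'tool_pos': array([ 0.28929066, -0.58145781,  0.22147811]), 'tool_rot': array([-9.01075273e+01, -6.24500857e-03, -1.53542688e+02]), 'force': array([-0.47624223,  0.91741942,  0.81694428]), 'wrist_torque': array([-0.02651896, -0.00507628, -0.0465298 ]), 'grip_width': 0.08706318039132192}
scene {'fx': 504.4390765591961, 'fy': 504.4390765591961, 'cx': 317.3338737980849, 'cy': 200.9371749712595, 'k1': -0.011979263992610423, 'cam_to_world': array([[ 0.78741499, -0.55311418,  0.27210721,  0.95903984],
       [ 0.61631025,  0.71486686, -0.33034383, -0.53884819],
       [-0.01180257,  0.42782015,  0.90378682,  1.51823301],
       [ 0.        ,  0.        ,  0.        ,  1.        ]])}
top {'fx': 498.0083991153473, 'fy': 498.0083991153473, 'cx': 319.88219236115026, 'cy': 192.80087394446352, 'k1': 0.021283520463463844, 'cam_to_world': array([[ 0.02478128,  0.98976202, -0.1405597 ,  0.3164772 ],
       [-0.99966157,  0.0256474 ,  0.0043535 , -0.05066084],
       [ 0.00791392,  0.14040424,  0.99006263,  1.8297893 ],
       [ 0.        ,  0.        ,  0.        ,  1.        ]])}
wrist {'fx': 341.5505123284908, 'fy': 341.5505123284908, 'cx': 316.40981899910344, 'cy': 193.6282251164801, 'k1': -0.05175658073805926, 'cam_to_world': array([[ 0.44625663,  0.85966773,  0.24864918,  0.35844421],
       [-0.8949031 ,  0.42926203,  0.12199406, -0.5466865 ],
       [-0.0018613 , -0.27695757,  0.96088035,  0.38412332],
       [ 0.        ,  0.        ,  0.        ,  1.        ]])}
```

View pics/scene0.png

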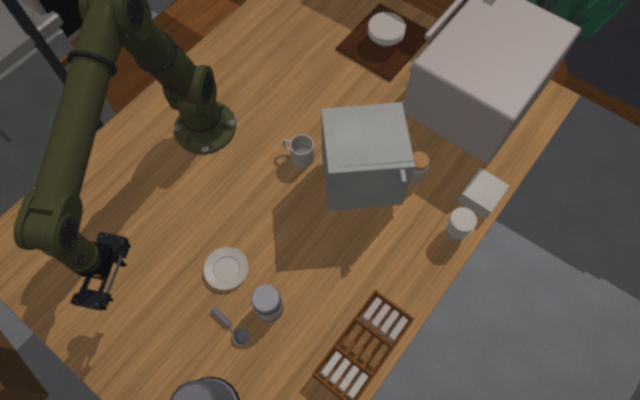

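View pics/top0.png

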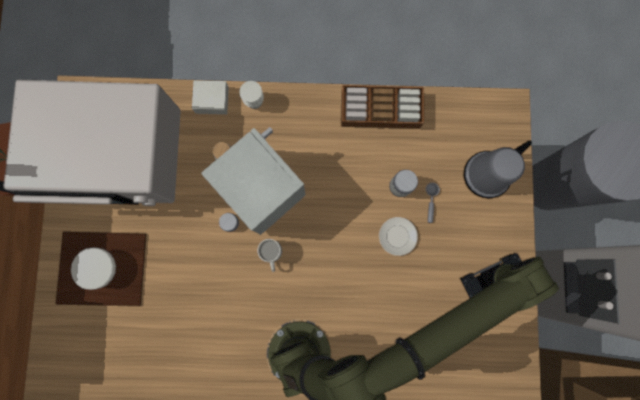

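View pics/wrist0.png

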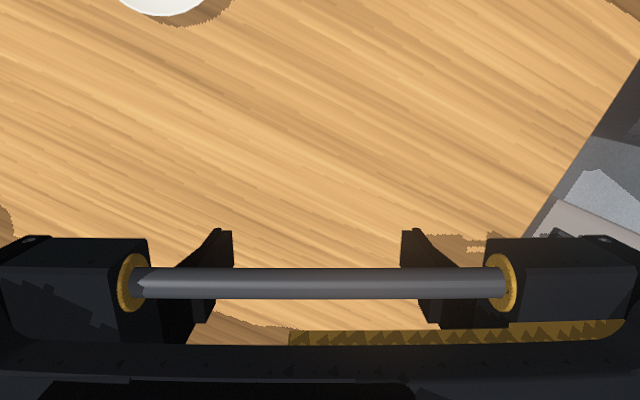

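Run:
```python
import cv2,numpy as np
t=cv2.imread("pics/top0.png");s=cv2.imread("pics/scene0.png")
a=cv2.resize(t[110:245,190:320],None,fx=4.4,fy=4.4,interpolation=cv2.INTER_CUBIC)
b=cv2.resize(s[90:220,310:440],None,fx=4.4,fy=4.4,interpolation=cv2.INTER_CUBIC)
cv2.imwrite("pics/top0z.png",a);cv2.imwrite("pics/scene0z.png",b)
```

```text
(no output)
```

View pics/top0z.png

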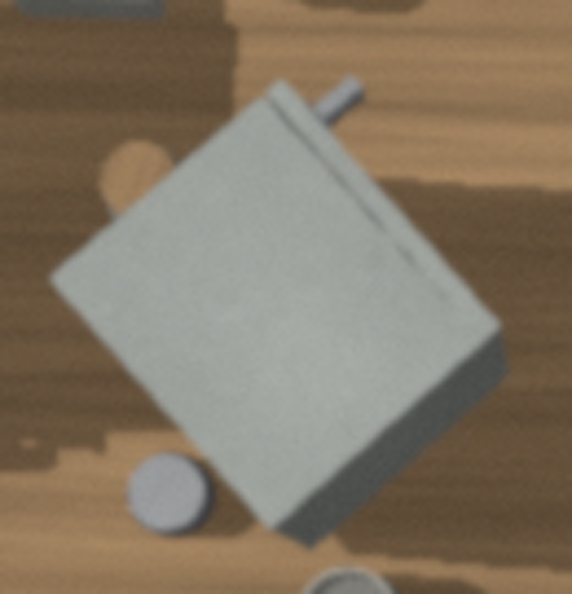

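View pics/scene0z.png

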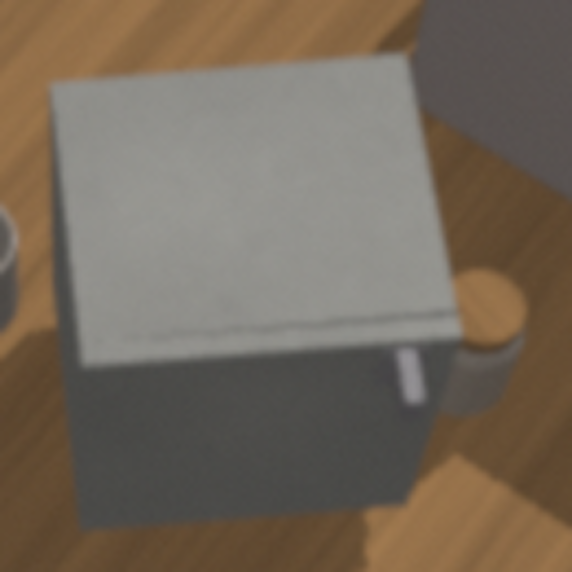

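```bash
cat > h.py <<'E'
import numpy as np,cv2
from cell import env
C={}
def cam(n):
    r=env.read_camera(n); return r
def ray(c,u,v):
    K=np.array([[c["fx"],0,c["cx"]],[0,c["fy"],c["cy"]],[0,0,1]])
    p=cv2.undistortPoints(np.array([[[u,v]]],float),K,np.array([c["k1"],0,0,0,0.]))[0,0]
    M=c["cam_to_world"]; d=M[:3,:3]@np.array([p[0],-p[1],-1.]); return M[:3,3],d/np.linalg.norm(d)
def tri(rs):
    A=np.zeros((3,3));b=np.zeros(3)
    for o,d in rs:
        P=np.eye(3)-np.outer(d,d);A+=P;b+=P@o
    x=np.linalg.solve(A,b); return x,[np.linalg.norm((np.eye(3)-np.outer(d,d))@(x-o)) for o,d in rs]
def onz(r,z):
    o,d=r; return o+d*(z-o[2])/d[2]
def proj(c,X):
    M=c["cam_to_world"]; q=M[:3,:3].T@(np.asarray(X)-M[:3,3]); a=np.array([q[0],-q[1]])/-q[2]
    a=a*(1+c["k1"]*(a@a)); return a*c["fx"]+[c["cx"],c["cy"]]
E
python3 - <<'E'
from h import *
t=cam("top");s=cam("scene")
z=lambda p,o:((p[0]+.5)/4.4-.5+o[0],(p[1]+.5)/4.4-.5+o[1])
P={"hinge_out":((500,325),(83,366)),"free_out":((283,79),(463,337)),"back_h":((274,527),(51,86)),"back_f":((50,277),(407,54)),"tab_end":((357,84),(415,403)),"free_in":((267,92),(456,318))}
R={}
for k,(a,b) in P.items():
    x,e=tri([ray(t,*z(a,(190,110))),ray(s,*z(b,(310,90)))]); R[k]=x; print(k,x.round(4),np.round(e,4), 'z.29',onz(ray(t,*z(a,(190,110))),.292).round(4),onz(ray(s,*z(b,(310,90))),.292).round(4))
for a,b in [("hinge_out","free_out"),("back_h","back_f"),("hinge_out","back_h"),("free_out","back_f")]: 
    d=R[b]-R[a];print(a,b,np.linalg.norm(d[:2]).round(4),np.degrees(np.arctan2(d[1],d[0])).round(2))
E
```

```text
hinge_out [ 0.5623 -0.005   0.2947] [0.0003 0.0003] z.29 [ 0.5629 -0.0047  0.292 ] [ 0.5612 -0.0041  0.292 ]
free_out [0.7381 0.157  0.2943] [0.0006 0.0006] z.29 [0.7383 0.1569 0.292 ] [0.7381 0.1589 0.292 ]
back_h [0.4157 0.1493 0.2954] [0.0006 0.0006] z.29 [0.4155 0.1492 0.292 ] [0.4146 0.1517 0.292 ]
back_f [0.589  0.3156 0.2952] [0.0007 0.0007] z.29 [0.589  0.3159 0.292 ] [0.5884 0.3185 0.292 ]
tab_end [0.7386 0.1047 0.2844] [0.0007 0.0007] z.29 [0.7361 0.1035 0.292 ] [0.7404 0.1013 0.292 ]
free_in [0.7276 0.1674 0.2933] [0.0005 0.0005] z.29 [0.7284 0.168  0.292 ] [0.727  0.1677 0.292 ]
hinge_out free_out 0.2392 42.66
back_h back_f 0.2402 43.83
hinge_out back_h 0.2128 133.51
free_out back_f 0.2177 133.25
```

```bash
python3 -m pendant '[0.6,0.95,0.4,0,0,1,60,0.6,0.95,0.4,0,0,1,60,0.6,0.95,0.4,0,0,1,60,0.6,0.95,0.4,0,0,1,60,0.6,0.95,0.4,0,0,1,60,0.6,0.95,0.4,0,0,1,60,0.6,0.95,0.4,0,0,1,60,0.6,0.95,0.4,0,0,1,60,0.6,0.95,0.4,0,0,1,60,0.6,0.95,0.4,0,0,1,60]' 6
```

```text
time_s: 1.5
tool_pos: [0.5301, -0.2007, 0.3832]
tool_rot: [-90.0, -0.0, -53.2]
force: [0.7, 0.1, 0.3]
grip_width: 0.0599
```

```bash
python3 -m pendant '[0.55,0.88,0,0,0,0.06,60,0.55,0.88,0,0,0,0.06,60,0.55,0.88,0,0,0,0.06,60,0.55,0.88,0,0,0,0.06,60,0.55,0.88,0,0,0,0.06,60,0.55,0.88,0,0,0,0.06,60,0.55,0.88,0,0,0,0.06,60,0.55,0.88,0,0,0,0.06,60,0.55,0.88,0,0,0,0.06,60]' 6
python3 - <<'E'
from h import *
w=cam("wrist");cv2.imwrite("pics/w1.png",w["image"][:,:,::-1])
o=env.get_obs();print(o["tool_pos"],o["tool_rot"],o["qpos"].round(1))
H=np.array([.5525,.005])
th=.0175
a=np.radians(43.6)-th;u=np.array([np.cos(a),np.sin(a)]);n=np.array([np.sin(a),-np.cos(a)])
for s_,d,z in [(.205,.016,.289),(.205,.056,.289),(.24,0,.295),(.24,.016,.295),(0,0.016,.295)]:
    print(s_,d,H+s_*u+d*n,proj(w,[*(H+s_*u+d*n),z]).round(1))
E
```

```text
time_s: 2.62
tool_pos: [0.7283, 0.1156, 0.3823]
tool_rot: [-90.0, -0.0, -48.2]
force: [1.2, -0.3, 0.8]
grip_width: 0.0599
[0.72887562 0.12268578 0.37962091] [-89.9195913    0.2894103  -47.70282779] [  6.7  33.9 -36.8  48.1  19.7 102.9  21.6]
0.205 0.016 [0.71423585 0.13197447] [314.9 169.5]
0.205 0.056 [0.74130951 0.10252932] [315.6 218.8]
0.24 0 [0.72917089 0.16744198] [362.1 149.3]
0.24 0.016 [0.74000035 0.15566392] [361.7 170.7]
0 0.016 [ 0.56332947 -0.00677806] [ 50.7 175.1]
```

View pics/w1.png

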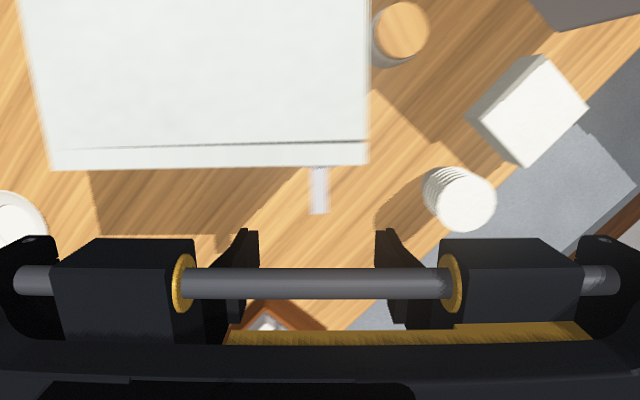

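```bash
python3 -m pendant '[0,0,0,0,0,0,60]' 6
python3 - <<'E'
from h import *
w=cam("wrist");cv2.imwrite("pics/w2.png",cv2.resize(w["image"][100:250,20:420,::-1],None,fx=2,fy=2,interpolation=cv2.INTER_CUBIC))
o=env.get_obs();print(o["tool_pos"],o["tool_rot"])
H=np.array([.5525,.005])
th=.0175
a=np.radians(43.6)-th;u=np.array([np.cos(a),np.sin(a)]);n=np.array([np.sin(a),-np.cos(a)])
for s_,d,z in [(.205,.016,.289),(.205,.056,.289),(.24,0,.295),(.24,.016,.295),(0,0.016,.295)]:
    print(s_,d,H+s_*u+d*n,proj(w,[*(H+s_*u+d*n),z]).round(1), ((proj(w,[*(H+s_*u+d*n),z])-[20,100])*2+.5).round(1))
E
```

```text
time_s: 2.8
tool_pos: [0.7276, 0.1169, 0.381]
tool_rot: [-90.1, 0.1, -48.0]
force: [-1.1, -0.4, 0.0]
grip_width: 0.06
[0.7275739  0.11510264 0.38186668] [-9.00575648e+01  2.18891800e-02 -4.81015994e+01]
0.205 0.016 [0.71423585 0.13197447] [314.7 172. ] [589.9 144.6]
0.205 0.056 [0.74130951 0.10252932] [315.2 221.4] [590.9 243.2]
0.24 0 [0.72917089 0.16744198] [362.2 152. ] [684.8 104.6]
0.24 0.016 [0.74000035 0.15566392] [361.6 173.4] [683.7 147.3]
0 0.016 [ 0.56332947 -0.00677806] [ 49.7 176.7] [ 59.9 153.8]
```

View pics/w2.png

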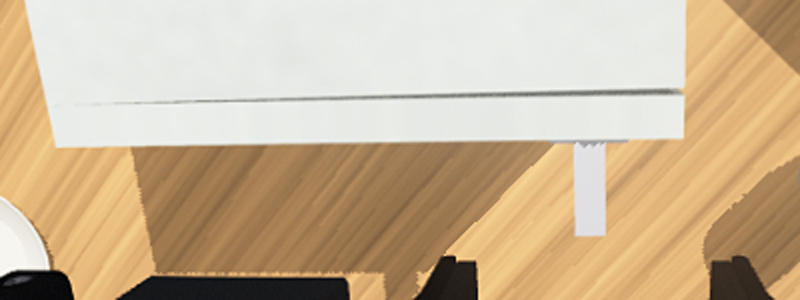

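```bash
python3 -m pendant '[0,0.05,-0.6,0,0,0.06,40,0,0,-0.6,0,0,0,40,0,0,-0.6,0,0,0,40,0,0,-0.6,0,0,0,40,0,0,-0.4,0,0,0,40,0,0,-0.2,0,0,0,40,0,0,0,0,0,0,40]' 6
python3 - <<'E'
from h import *
w=cam("wrist");cv2.imwrite("pics/w3.png",w["image"][:,:,::-1])
o=env.get_obs();print(o["tool_pos"],o["tool_rot"],o["force"])
E
```

```text
time_s: 3.72
tool_pos: [0.7276, 0.1163, 0.2627]
tool_rot: [-90.0, -0.0, -47.6]
force: [-0.6, -0.2, 0.7]
grip_width: 0.0398
[0.72781738 0.11667743 0.26333521] [-8.99509508e+01 -3.13731293e-02 -4.75625953e+01] [-0.13858665 -0.59855292 -0.42146718]
```

View pics/w3.png

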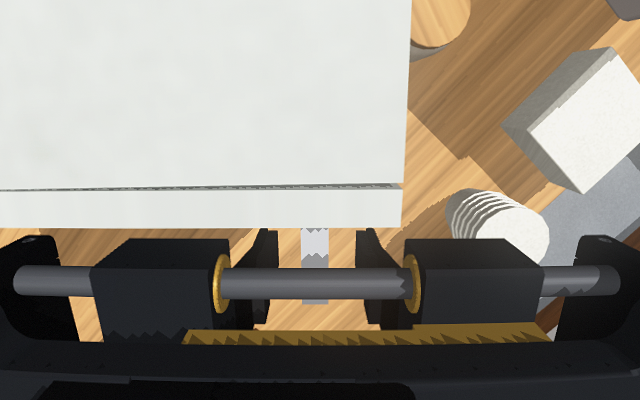

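```bash
python3 -m pendant '[0,0,0,0,0,0,8,0,0,0,0,0,0,8,0,0,0,0,0,0,8,0,0,0,0,0,0,8]' 6
```

```text
time_s: 4.28
tool_pos: [0.7266, 0.116, 0.2628]
tool_rot: [-90.2, 0.0, -47.6]
force: [-3.5, -1.8, 1.2]
grip_width: 0.0119
```

```bash
python3 -m pendant '[0.09,-0.19,0,0,0,-0.23,8,0.1,-0.18,0,0,0,-0.23,8,0.11,-0.18,0,0,0,-0.23,8,0,0,0,0,0,0,8]' 6
```

```text
time_s: 4.78
tool_pos: [0.7394, 0.0919, 0.2628]
tool_rot: [-90.2, -0.1, -54.7]
force: [-6.3, -3.8, 3.9]
grip_width: 0.0121
```

```bash
python3 -m pendant '[-0.01,-0.065,0,0,0,-0.055,8,0.023,-0.045,0,0,0,-0.055,8,0,0,0,0,0,0,8]' 6;python3 -m pendant '[0.02,-0.045,0,0,0,-0.055,8,0,0,0,0,0,0,8]' 6
```

```text
time_s: 5.15
tool_pos: [0.7404, 0.0897, 0.2628]
tool_rot: [-90.0, -0.1, -55.6]
force: [-3.1, -1.9, 2.9]
grip_width: 0.012
time_s: 5.4
tool_pos: [0.741, 0.0884, 0.2628]
tool_rot: [-90.0, -0.0, -56.1]
force: [-3.5, -0.9, 4.5]
grip_width: 0.0118
```

```bash
cat > st.py <<'E'
from h import *
# averaged-state helper: force in door frame for given door angle from gripper yaw
import sys
o=env.get_obs();a=np.radians(o["tool_rot"][2]+90);u=np.array([np.cos(a),np.sin(a)]);n=np.array([np.sin(a),-np.cos(a)])
f=o["force"];print("t",round(o["time_s"],2),"pos",o["tool_pos"].round(4),"yaw",o["tool_rot"][2].round(1),"Fu %.1f Fn %.1f Fz %.1f"%(f[:2]@u,f[:2]@n,f[2]),"grip",round(o["grip_width"],4))
E
python3 st.py
```

```text
t 5.4 pos [0.741  0.0884 0.2628] yaw -56.1 Fu -3.4 Fn -1.2 Fz 4.5 grip 0.0118
```

```bash
python3 -m pendant '[0.02,-0.045,0,0,0,-0.055,8,0,0,0,0,0,0,8]' 6;python3 st.py; python3 -m pendant '[0.01,-0.025,0,0,0,-0.03,8,0,0,0,0,0,0,8]' 6;python3 st.py
```

```text
time_s: 5.65
tool_pos: [0.7418, 0.0866, 0.2628]
tool_rot: [-90.0, -0.0, -56.7]
force: [-3.5, -2.0, 4.6]
grip_width: 0.0119
t 5.65 pos [0.7418 0.0866 0.2628] yaw -56.7 Fu -4.0 Fn -0.3 Fz 4.6 grip 0.0119
time_s: 5.9
tool_pos: [0.7421, 0.0857, 0.2628]
tool_rot: [-90.0, -0.0, -57.0]
force: [-4.4, -1.7, 4.5]
grip_width: 0.0123
t 5.9 pos [0.7421 0.0857 0.2628] yaw -57.0 Fu -4.6 Fn -1.0 Fz 4.5 grip 0.0123
```

```bash
for i in 1; do python3 -m pendant '[0.01,-0.025,0,0,0,-0.03,8,0,0,0,0,0,0,8]' 6 >/dev/null;python3 st.py; python3 -m pendant '[0.01,-0.025,0,0,0,-0.03,8,0,0,0,0,0,0,8]' 6 >/dev/null;python3 st.py; done
```

```text
t 6.15 pos [0.7426 0.0847 0.2627] yaw -57.3 Fu -4.7 Fn -0.0 Fz 3.4 grip 0.012
t 6.4 pos [0.743  0.0836 0.2627] yaw -57.6 Fu -4.7 Fn -1.1 Fz 5.0 grip 0.0118
```

```bash
python3 -m pendant '[0.01,-0.025,0,0,0,-0.03,8,0,0,0,0,0,0,8]' 6 >/dev/null;python3 st.py; python3 -m pendant '[0.01,-0.025,0,0,0,-0.03,8,0,0,0,0,0,0,8]' 6 >/dev/null;python3 st.py
```

```text
t 6.65 pos [0.7434 0.0827 0.2627] yaw -57.9 Fu -4.7 Fn -0.7 Fz 6.0 grip 0.0122
t 6.9 pos [0.7438 0.0816 0.2627] yaw -58.2 Fu -4.8 Fn -0.1 Fz 4.5 grip 0.0121
```

```bash
python3 -m pendant '[0.01,-0.025,0,0,0,-0.03,8,0,0,0,0,0,0,8]' 6 >/dev/null;python3 st.py; python3 -m pendant '[0.01,-0.025,0,0,0,-0.03,8,0,0,0,0,0,0,8]' 6 >/dev/null;python3 st.py
python3 - <<'E'
from h import *
w=cam("wrist");cv2.imwrite("pics/w4.png",w["image"][:,:,::-1])
E
```

```text
t 7.15 pos [0.7442 0.0807 0.2627] yaw -58.5 Fu -5.2 Fn -0.3 Fz 5.6 grip 0.012
t 7.4 pos [0.7443 0.0804 0.2627] yaw -58.7 Fu -5.3 Fn -2.2 Fz 5.2 grip 0.012
```

View pics/w4.png

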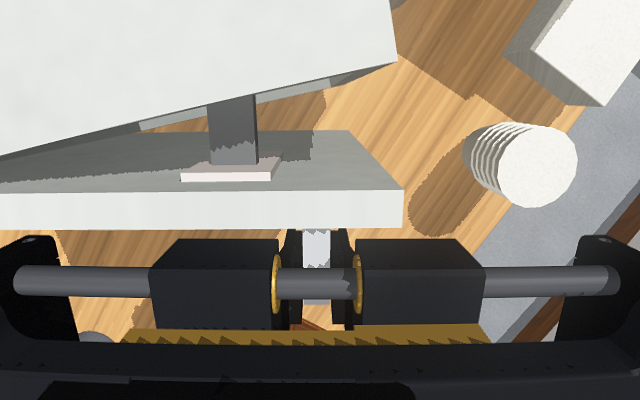

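```bash
python3 -m pendant '[0.01,-0.025,0,0,0,-0.02,8,0,0,0,0,0,0,8]' 6 >/dev/null;python3 st.py
```

```text
t 7.7 pos [0.7443 0.0803 0.2627] yaw -58.9 Fu -5.3 Fn -3.3 Fz 5.7 grip 0.0124
```

```bash
python3 -m pendant '[0.01,-0.025,0,0,0,-0.02,8,0,0,0,0,0,0,8]' 6 >/dev/null;python3 st.py;python3 -m pendant '[-0.015,0.04,0,0,0,0,8,0,0,0,0,0,0,8]' 6 >/dev/null;python3 st.py
```

```text
t 7.95 pos [0.7443 0.0802 0.2627] yaw -59.0 Fu -4.9 Fn -4.3 Fz 5.5 grip 0.012
t 8.2 pos [0.7443 0.0804 0.2627] yaw -59.1 Fu -5.3 Fn -2.0 Fz 5.7 grip 0.0122
```

```bash
python3 -m pendant '[0,0,0,0,0,0,40,0,0,0,0,0,0,40,0,0,0,0,0,0,40,0,0,0.5,0,0,0,40,0,0,0.8,0,0,0,40,0,0,0.8,0,0,0,40,0,0,0.8,0,0,0,0,0,0,0.4,0,0,0,0,0,0,0,0,0,0,0,0,0,0,0,0,0,0]' 10
python3 - <<'E'
from h import *
for n in ["wrist","top"]:
    w=cam(n);cv2.imwrite(f"pics/{n}5.png",w["image"][:,:,::-1])
    if n=="wrist":
        import pickle;pickle.dump(w,open("w5.pkl","wb"))
E
python3 st.py
```

```text
time_s: 9.45
tool_pos: [0.7447, 0.0795, 0.3933]
tool_rot: [-90.1, 0.0, -59.1]
force: [0.1, -0.2, -0.9]
grip_width: 0.0081
t 9.55 pos [0.7446 0.0793 0.393 ] yaw -59.1 Fu -0.6 Fn -0.4 Fz -0.1 grip 0.0028
```

View pics/wrist5.png

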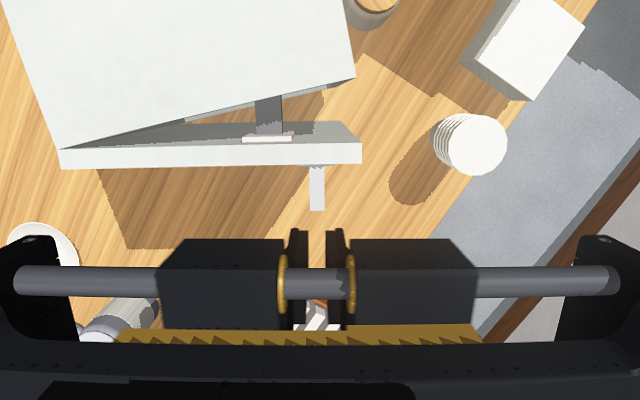

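Run:
```python
import cv2
s=cv2.imread("pics/wrist5.png")
cv2.imwrite("pics/w5z.png",cv2.resize(s[60:220,210:400],None,fx=4,fy=4,interpolation=cv2.INTER_CUBIC))
cv2.imwrite("pics/w5y.png",cv2.resize(s[120:200,40:140],None,fx=6,fy=6,interpolation=cv2.INTER_CUBIC))
```

```text
(no output)
```

View pics/w5z.png

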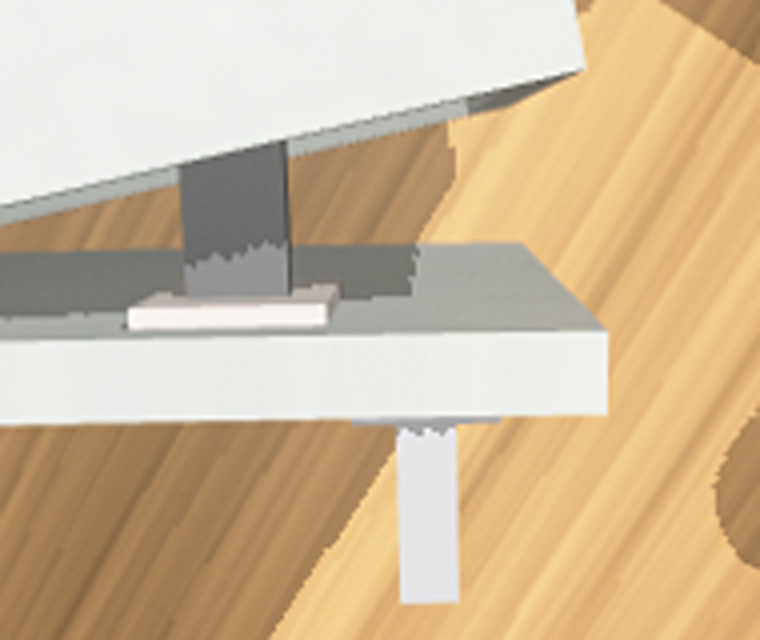

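View pics/w5y.png

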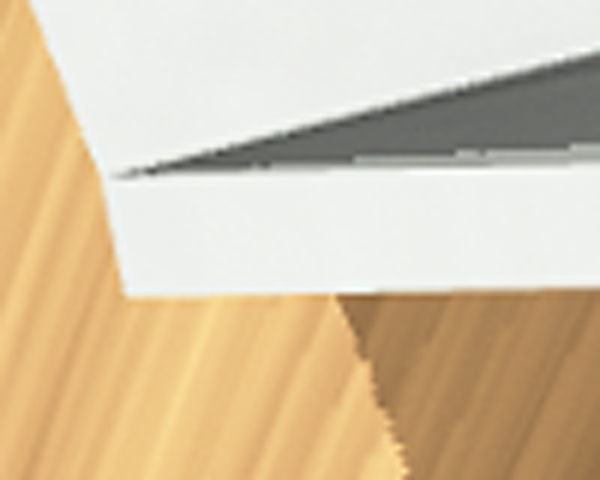

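Run:
```python
from h import *
import pickle
w=pickle.load(open("w5.pkl","rb"))
z4=lambda p:((p[0]+.5)/4-.5+210,(p[1]+.5)/4-.5+60)
z6=lambda p:((p[0]+.5)/6-.5+40,(p[1]+.5)/6-.5+120)
for Z in (.290,.295,.300):
    G={k:onz(ray(w,*p),Z)[:2] for k,p in dict(fin=z4((606,331)),fout=z4((607,414)),hin=z6((108,178)),hout=z6((127,297)),boxf=z4((582,69))).items()}
    print(Z,{k:v.round(4) for k,v in G.items()})
    d=G["fin"]-G["hin"];e=G["boxf"]-G["hin"];print("len",np.linalg.norm(d),np.degrees(np.arctan2(*d[::-1])),"box",np.linalg.norm(e),np.degrees(np.arctan2(*e[::-1])),"thk",np.linalg.norm(G["fin"]-G["fout"]))
H=G["hin"];u=d/np.linalg.norm(d);n=np.array([u[1],-u[0]])
Z=.295;H=onz(ray(w,*z6((108,178))),Z)[:2]
for k in (0,10,20,30,34,40):
    print(k,[((proj(w,[*(H+s*u+dd*n),Z-k/1000])-[210,60])*4).round(0) for s,dd in ((.154,0),(.176,0),(.154,-.005),(.154,-.034))])
```

```text
0.29 {'fin': array([0.7545, 0.1336]), 'fout': array([0.7636, 0.1199]), 'hin': array([0.5476, 0.0047]), 'hout': array([ 0.5555, -0.0096]), 'boxf': array([0.7243, 0.1722])}
len 0.24376398233269228 31.93133590865115 box 0.2435062530149708 43.47805622219747 thk 0.016402762096333134
0.295 {'fin': array([0.7536, 0.1338]), 'fout': array([0.7625, 0.1204]), 'hin': array([0.5506, 0.0073]), 'hout': array([ 0.5584, -0.0067]), 'boxf': array([0.724 , 0.1717])}
len 0.23917946360523168 31.931335908651164 box 0.2389265814551369 43.47805622219749 thk 0.016094272017966767
0.3 {'fin': array([0.7527, 0.1341]), 'fout': array([0.7615, 0.1209]), 'hin': array([0.5536, 0.01  ]), 'hout': array([ 0.5612, -0.0038]), 'boxf': array([0.7237, 0.1712])}
len 0.2345949448777712 31.93133590865117 box 0.23434690989530307 43.47805622219749 thk 0.015785781939600375
0 [array([159., 338.]), array([274., 335.]), array([157., 311.]), array([147., 154.])]
10 [array([168., 331.]), array([279., 328.]), array([167., 305.]), array([157., 154.])]
20 [array([177., 324.]), array([284., 322.]), array([176., 300.]), array([167., 154.])]
30 [array([186., 318.]), array([289., 316.]), array([184., 295.]), array([175., 153.])]
34 [array([189., 316.]), array([291., 314.]), array([187., 293.]), array([179., 153.])]
40 [array([194., 313.]), array([293., 311.]), array([192., 290.]), array([184., 153.])]
```

```bash
python3 -m pendant '[-0.5,0.28,0,0,0,0.1,0,-0.5,0.28,-0.2,0,0,0,0,-0.49,0.27,-0.5,0,0,0,0,0,0,-0.5,0,0,0,0,0,0,-0.5,0,0,0,0,0,0,-0.33,0,0,0,0,0,0,0,0,0,0,0,0,0,0,0,0,0,0]' 10
python3 - <<'E'
from h import *
for n in ["wrist","top","scene"]:
    w=cam(n);cv2.imwrite(f"pics/{n}6.png",w["image"][:,:,::-1])
    print(n,proj(w,env.get_obs()["tool_pos"]))
t=cv2.imread("pics/top6.png");s=cv2.imread("pics/scene6.png")
a=cv2.resize(t[110:220,220:320],None,fx=5,fy=5,interpolation=cv2.INTER_CUBIC)
b=cv2.resize(s[100:220,360:460],None,fx=5,fy=5,interpolation=cv2.INTER_CUBIC)[:550]
cv2.imwrite("pics/c6.png",np.hstack([a,b])[:,:800] if a.shape[0]==b.shape[0] else a)
E
python3 st.py
```

```text
time_s: 10.55
tool_pos: [0.6854, 0.1127, 0.3141]
tool_rot: [-89.9, -0.0, -58.1]
force: [-0.7, -1.5, -0.0]
grip_width: 0.0006
wrist [313.51619621 248.36114006]
top [266.46972114 142.4847378 ]
scene [390.70952189 163.54106105]
t 10.7 pos [0.6855 0.1129 0.3143] yaw -58.1 Fu 0.1 Fn 0.8 Fz 0.5 grip 0.0005
```

View pics/wrist6.png

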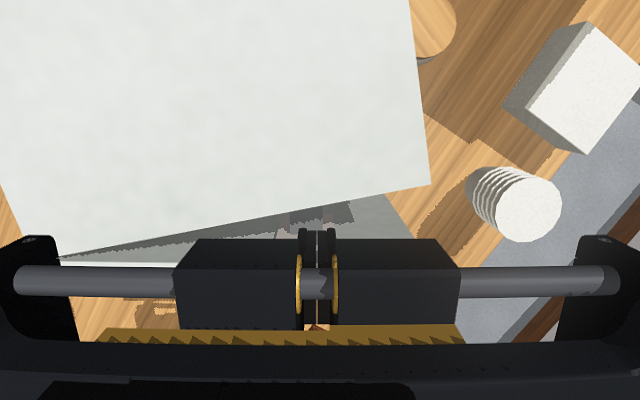

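View pics/c6.png

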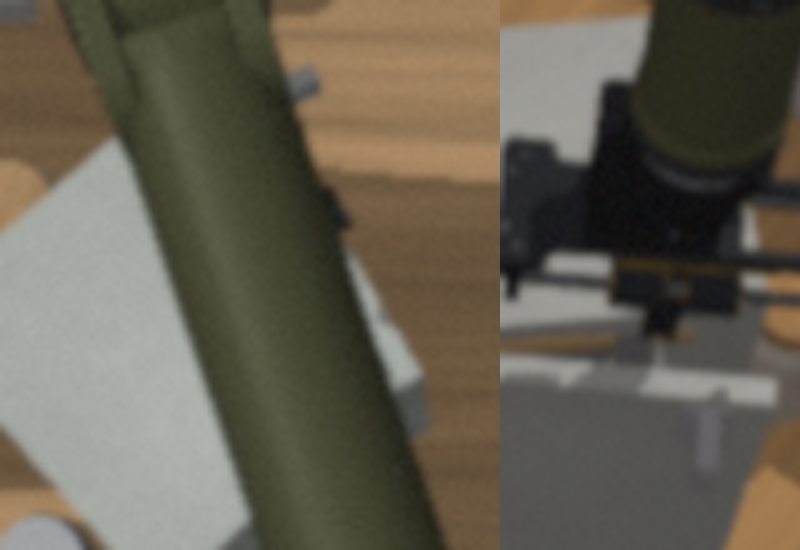

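```bash
python3 -m pendant '[0,0,-0.3,0,0,0,0,0,0,-0.25,0,0,0,0,0,0,-0.2,0,0,0,0,0,0,0,0,0,0,0]' 10; python3 st.py
python3 - <<'E'
from h import *
w=cam("wrist");s=w["image"][:,:,::-1]
cv2.imwrite("pics/w7.png",cv2.resize(s[150:300,220:420],None,fx=4,fy=4,interpolation=cv2.INTER_CUBIC))
E
```

```text
time_s: 11.2
tool_pos: [0.6847, 0.1124, 0.2821]
tool_rot: [-90.1, 0.0, -58.1]
force: [1.1, 0.1, -0.3]
grip_width: 0.0008
t 11.2 pos [0.6847 0.1124 0.2821] yaw -58.1 Fu 0.9 Fn 0.5 Fz -0.3 grip 0.0008
```

View pics/w7.png

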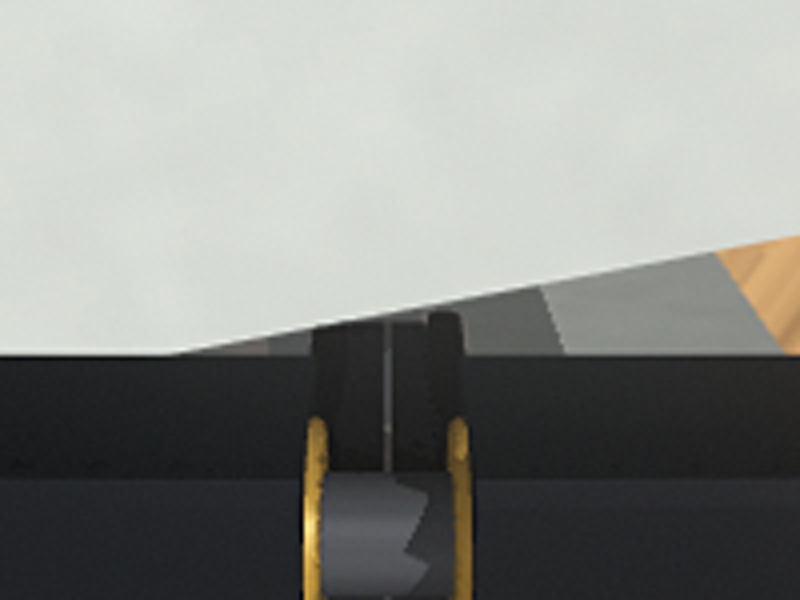

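```bash
python3 -m pendant '[0,0,-0.2,0,0,0,0,0,0,-0.15,0,0,0,0,0,0,0,0,0,0,0]' 10 >/dev/null; python3 st.py; python3 -m pendant '[0,0,-0.05,0,0,0,0,0,0,0,0,0,0,0]' 10 >/dev/null; python3 st.py; python3 -m pendant '[0,0,-0.05,0,0,0,0,0,0,0,0,0,0,0]' 10 >/dev/null; python3 st.py
```

```text
t 11.62 pos [0.6848 0.1125 0.2685] yaw -58.1 Fu 0.3 Fn 0.2 Fz 0.6 grip 0.0002
t 11.88 pos [0.6852 0.1126 0.2674] yaw -58.1 Fu -0.2 Fn 0.5 Fz -1.3 grip 0.0007
t 12.12 pos [0.6851 0.1126 0.2653] yaw -58.1 Fu -0.3 Fn 0.4 Fz -0.3 grip 0.0005
```

```bash
python3 -m pendant '[0,0,-0.05,0,0,0,0,0,0,0,0,0,0,0]' 10 >/dev/null; python3 st.py; python3 -m pendant '[0,0,-0.025,0,0,0,0,0,0,0,0,0,0,0]' 10 >/dev/null; python3 st.py; python3 -m pendant '[0,0,-0.025,0,0,0,0,0,0,0,0,0,0,0]' 10 >/dev/null; python3 st.py
```

```text
t 12.38 pos [0.685  0.1126 0.2632] yaw -58.1 Fu -0.2 Fn 0.6 Fz -0.6 grip 0.0007
t 12.62 pos [0.6851 0.1127 0.2623] yaw -58.1 Fu -0.1 Fn 0.4 Fz -0.0 grip 0.0007
t 12.88 pos [0.6852 0.1127 0.2617] yaw -58.1 Fu -0.4 Fn -0.1 Fz 2.1 grip 0.0007
```

```bash
for k in 1; do python3 -m pendant '[0,0,-0.025,0,0,0,0,0,0,0,0,0,0,0]' 10 >/dev/null; python3 st.py; python3 -m pendant '[0,0,-0.025,0,0,0,0,0,0,0,0,0,0,0]' 10 >/dev/null; python3 st.py; python3 -m pendant '[0,0,-0.025,0,0,0,0,0,0,0,0,0,0,0]' 10 >/dev/null; python3 st.py; done
```

```text
t 13.12 pos [0.6852 0.1127 0.2611] yaw -58.1 Fu -1.3 Fn -0.3 Fz 4.1 grip 0.0007
t 13.38 pos [0.6852 0.1127 0.2598] yaw -58.1 Fu -1.3 Fn 0.1 Fz 5.7 grip 0.0004
t 13.62 pos [0.6852 0.1127 0.2588] yaw -58.1 Fu -2.3 Fn -0.2 Fz 5.0 grip 0.0005
```

```bash
for k in 1; do python3 -m pendant '[0,0,-0.04,0,0,0,0,0,0,0,0,0,0,0]' 10 >/dev/null; python3 st.py; python3 -m pendant '[0,0,-0.025,0,0,0,0,0,0,0,0,0,0,0]' 10 >/dev/null; python3 st.py; python3 -m pendant '[0,0,-0.025,0,0,0,0,0,0,0,0,0,0,0]' 10 >/dev/null; python3 st.py; done
```

```text
t 13.88 pos [0.6852 0.1127 0.2575] yaw -58.1 Fu -2.0 Fn -0.5 Fz 5.5 grip 0.0007
t 14.12 pos [0.6853 0.1127 0.2567] yaw -58.1 Fu -1.3 Fn 0.2 Fz 6.7 grip 0.0004
t 14.38 pos [0.6853 0.1127 0.2559] yaw -58.1 Fu -2.7 Fn -0.3 Fz 7.1 grip 0.0005
```

```bash
for k in 1; do python3 -m pendant '[0,0,-0.025,0,0,0,0,0,0,0,0,0,0,0]' 10 >/dev/null; python3 st.py; python3 -m pendant '[0,0,-0.02,0,0,0,0,0,0,0,0,0,0,0]' 10 >/dev/null; python3 st.py; done
```

```text
t 14.62 pos [0.6853 0.1127 0.2551] yaw -58.1 Fu -1.8 Fn -0.4 Fz 8.4 grip 0.0005
t 14.88 pos [0.6853 0.1127 0.2544] yaw -58.1 Fu -2.7 Fn -0.2 Fz 8.8 grip 0.0001
```

```bash
python3 -m pendant '[0,0,-0.015,0,0,0,0,0,0,0,0,0,0,0]' 10 >/dev/null; python3 st.py; python3 -m pendant '[0.026,-0.043,0,0,0,0,0,0.026,-0.043,0,0,0,0,0,0,0,0,0,0,0,0]' 10 >/dev/null; python3 st.py
```

```text
t 15.12 pos [0.6853 0.1127 0.254 ] yaw -58.1 Fu -2.3 Fn -0.4 Fz 9.6 grip 0.0004
t 15.5 pos [0.6879 0.1094 0.2541] yaw -58.2 Fu -1.5 Fn 0.3 Fz 9.4 grip 0.0006
```

```bash
python3 -m pendant '[0.03,-0.04,0,0,0,-0.067,0,0.03,-0.04,0,0,0,-0.067,0,0,0,0,0,0,0,0]' 10 >/dev/null; python3 st.py;  python3 -m pendant '[0.03,-0.04,0,0,0,-0.067,0,0.03,-0.04,0,0,0,-0.067,0,0,0,0,0,0,0,0]' 10 >/dev/null; python3 st.py
```

```text
t 15.88 pos [0.6903 0.1061 0.2541] yaw -59.5 Fu -1.6 Fn 0.0 Fz 8.4 grip 0.0002
t 16.25 pos [0.6926 0.1028 0.2541] yaw -60.8 Fu -0.7 Fn -0.0 Fz 9.1 grip 0.0004
```

Run:
```python
from h import *
s=cam("scene")["image"][:,:,::-1]
w=cam("wrist")["image"][:,:,::-1]
cv2.imwrite("pics/s8.png",np.hstack([cv2.resize(s[100:220,340:460],(400,400),interpolation=cv2.INTER_CUBIC),cv2.resize(w[100:300,220:420],(400,400))]))
```

```text
(no output)
```

View pics/s8.png

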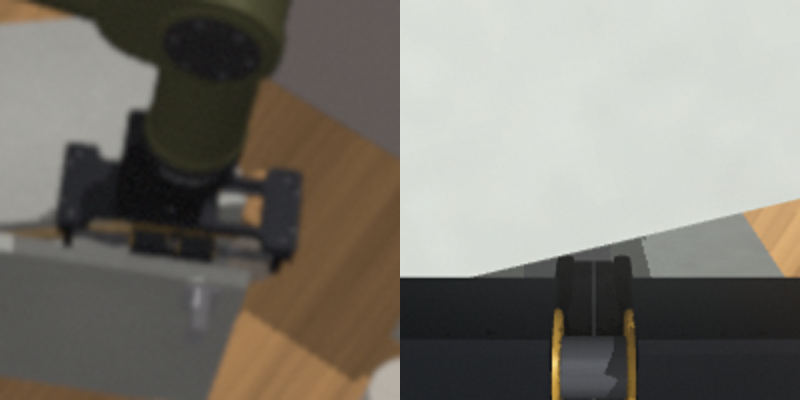

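```bash
python3 -m pendant '[0.031,-0.039,0,0,0,-0.067,0,0.031,-0.039,0,0,0,-0.067,0,0,0,0,0,0,0,0]' 10 >/dev/null; python3 st.py;  python3 -m pendant '[0.032,-0.038,0,0,0,-0.067,0,0.032,-0.038,0,0,0,-0.067,0,0,0,0,0,0,0,0]' 10 >/dev/null; python3 st.py;  python3 -m pendant '[0.033,-0.037,0,0,0,-0.067,0,0.033,-0.037,0,0,0,-0.067,0,0,0,0,0,0,0,0]' 10 >/dev/null; python3 st.py
python3 - <<'E'
from h import *
s=cam("scene");print("tabend pred",[proj(s,[.551+.205*np.cos(a)+.056*np.sin(a),.007+.205*np.sin(a)-.056*np.cos(a),.2895]).round(1) for a in np.radians(43.5)-np.array([.2,.25,.3,.35])])
s=s["image"][:,:,::-1]
cv2.imwrite("pics/s9.png",cv2.resize(s[150:220,350:450],(800,560),interpolation=cv2.INTER_CUBIC))
E
```

```text
t 16.73 pos [0.6948 0.0994 0.254 ] yaw -62.2 Fu -2.5 Fn -0.7 Fz 9.7 grip 0.0002
t 17.1 pos [0.697  0.096  0.2538] yaw -63.5 Fu -4.0 Fn -0.1 Fz 9.4 grip 0.0005
t 17.48 pos [0.6991 0.0926 0.2536] yaw -64.9 Fu -5.6 Fn -0.3 Fz 10.6 grip 0.0006
tabend pred [array([401.3, 193. ]), array([400.1, 196.3]), array([398.6, 199.5]), array([397. , 202.6])]
```

View pics/s9.png

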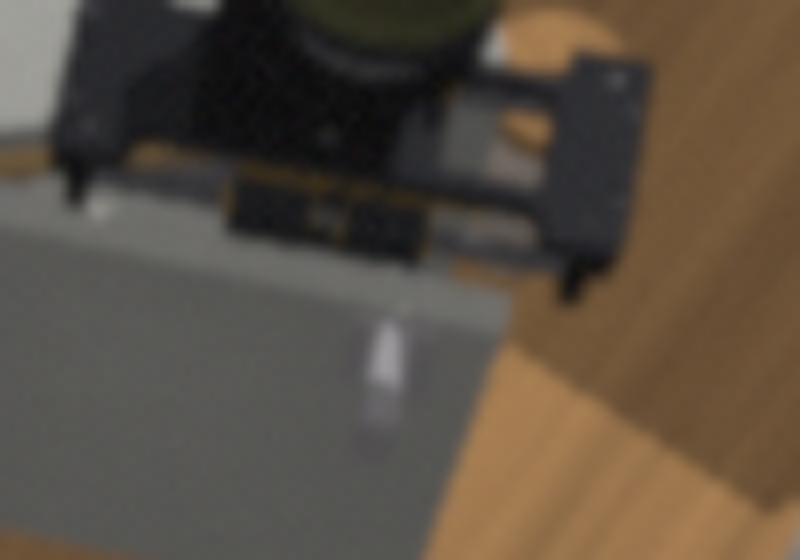

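```bash
python3 -m pendant '[-0.01,-0.06,0.005,0,0,-0.067,0,0.023,-0.044,0,0,0,-0.067,0,0,0,0,0,0,0,0]' 10 >/dev/null; python3 st.py;  python3 -m pendant '[0.023,-0.045,0,0,0,-0.067,0,0.022,-0.045,0,0,0,-0.067,0,0.022,-0.045,0,0,0,-0.067,0,0,0,0,0,0,0,0]' 10 >/dev/null; python3 st.py
```

```text
t 17.9 pos [0.7007 0.0895 0.2543] yaw -66.2 Fu -1.4 Fn -0.3 Fz 8.9 grip 0.0009
t 18.4 pos [0.7035 0.0842 0.2543] yaw -68.2 Fu -1.6 Fn 0.1 Fz 8.2 grip 0.0004
```

```bash
python3 -m pendant '[0.022,-0.045,0,0,0,-0.067,0,0.022,-0.045,0,0,0,-0.067,0,0.021,-0.046,0,0,0,-0.067,0,0.021,-0.046,0,0,0,-0.067,0,0,0,0,0,0,0,0]' 10 >/dev/null; python3 st.py;  python3 -m pendant '[0.02,-0.046,0,0,0,-0.067,0,0.02,-0.046,0,0,0,-0.067,0,0.019,-0.046,0,0,0,-0.067,0,0,0,0,0,0,0,0]' 10 >/dev/null; python3 st.py
python3 - <<'E'
from h import *
s=cam("scene")["image"][:,:,::-1];w=cam("wrist")["image"][:,:,::-1]
cv2.imwrite("pics/s10.png",np.hstack([cv2.resize(s[100:220,340:460],(400,400),interpolation=cv2.INTER_CUBIC),cv2.resize(w[100:300,220:420],(400,400))]))
E
```

```text
t 19.02 pos [0.707  0.0769 0.2543] yaw -70.9 Fu -0.7 Fn -0.4 Fz 9.3 grip 0.0002
t 19.52 pos [0.7093 0.0714 0.2543] yaw -72.9 Fu -2.0 Fn 0.1 Fz 9.2 grip 0.0005
```

View pics/s10.png

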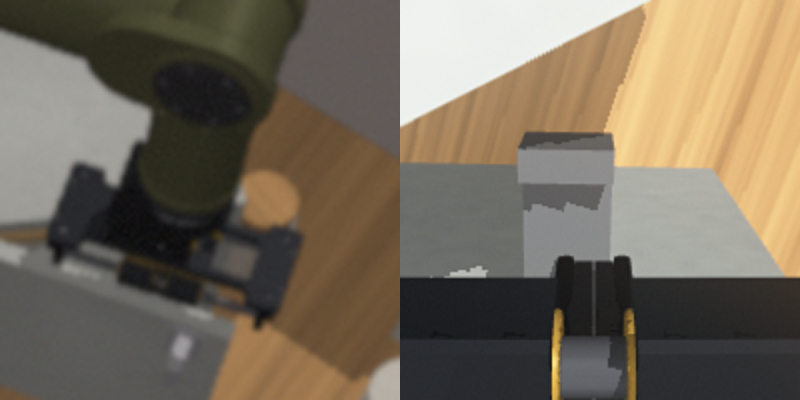

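```bash
python3 -m pendant '[0,0,0.1,0,0,0,0,0,0,0.1,0,0,0,0,0,0,0.1,0,0,0,0,0,0,0,0,0,0,0]' 10 >/dev/null; python3 st.py;  python3 -m pendant '[0.071,-0.187,0,0,0,-0.27,0,0.062,-0.19,0,0,0,-0.27,0,0.053,-0.193,0,0,0,-0.27,0,0.044,-0.195,0,0,0,-0.27,0,0,0,0,0,0,0,0]' 10 >/dev/null; python3 st.py
python3 - <<'E'
from h import *
s=cam("scene")["image"][:,:,::-1];w=cam("wrist")["image"][:,:,::-1]
cv2.imwrite("pics/s11.png",np.hstack([cv2.resize(s[100:220,340:460],(400,400),interpolation=cv2.INTER_CUBIC),cv2.resize(w[100:300,220:420],(400,400))]))
E
```

```text
t 20.12 pos [0.7085 0.0713 0.2638] yaw -72.9 Fu -1.0 Fn 0.4 Fz 0.4 grip 0.0005
t 20.75 pos [0.7182 0.0389 0.2645] yaw -83.8 Fu -0.4 Fn 0.0 Fz -0.6 grip 0.0004
```

View pics/s11.png

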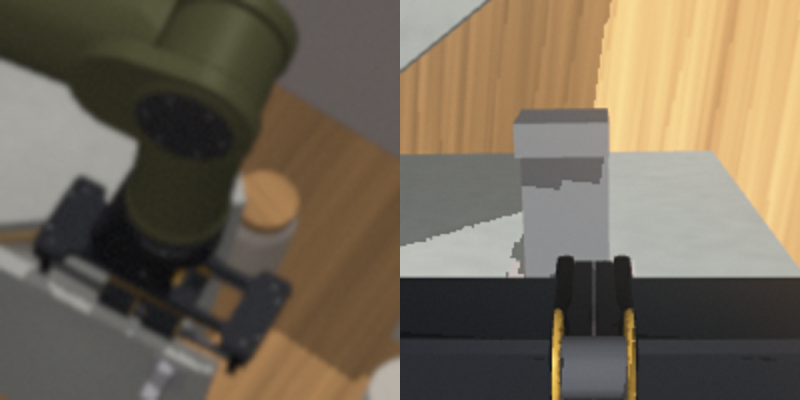

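```bash
python3 -m pendant '[0.034,-0.197,0.1,0,0,-0.27,0,0.025,-0.198,0,0,0,-0.27,0,0.016,-0.199,0,0,0,-0.27,0,0.006,-0.2,0,0,0,-0.27,0,-0.003,-0.2,0,0,0,-0.27,0,-0.012,-0.2,0,0,0,-0.27,0,-0.022,-0.199,0,0,0,-0.27,0,0,0,0,0,0,0,0]' 10 >/dev/null; python3 st.py
```

```text
t 21.85 pos [ 0.7194 -0.0167  0.2684] yaw -102.7 Fu -0.9 Fn 0.3 Fz 0.2 grip 0.0006
```

```bash
python3 -m pendant '[-0.031,-0.197,0,0,0,-0.27,0,-0.04,-0.196,0,0,0,-0.27,0,-0.05,-0.194,0,0,0,-0.27,0,-0.06,-0.191,0,0,0,-0.27,0,-0.068,-0.188,0,0,0,-0.27,0,-0.077,-0.185,0,0,0,-0.27,0,-0.086,-0.18,0,0,0,-0.27,0,-0.095,-0.176,0,0,0,-0.27,0,0,0,0,0,0,0,0]' 10 >/dev/null; python3 st.py
python3 - <<'E'
from h import *
for n in ["scene","top"]: cv2.imwrite(f"pics/{n}12.png",cam(n)["image"][:,:,::-1])
E
```

```text
t 22.98 pos [ 0.6989 -0.0767  0.2688] yaw -124.3 Fu -0.5 Fn 0.5 Fz 0.3 grip 0.0008
```

View pics/scene12.png

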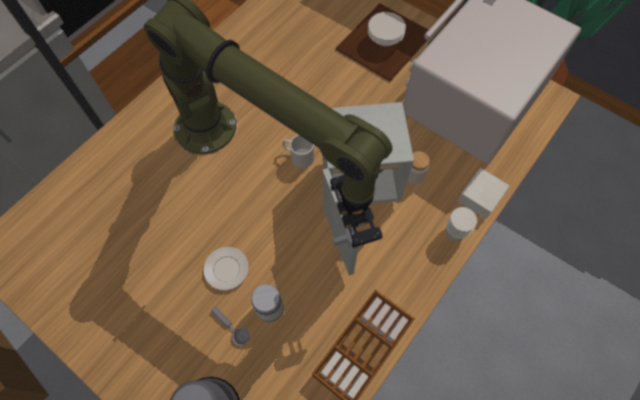

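View pics/top12.png

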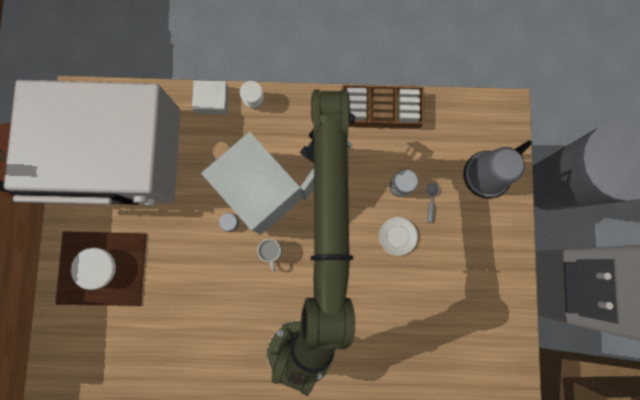

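```bash
python3 -m pendant '[0.1,0.17,0,0,0,0,0,0,0,0.3,0,0,0,0,0,0,0.6,0,0,0,0,0,0,0.8,0,0,0,0,0.4,0.6,0.8,0,0,0,0,0.4,0.8,0.5,0,0,0,0,0.2,0.8,0,0,0,0,0,0,0,0,0,0,0,0]' 10
python3 - <<'E'
from h import *
for n in ["scene","top","wrist"]: cv2.imwrite(f"pics/{n}13.png",cam(n)["image"][:,:,::-1])
E
```

```text
time_s: 24.08
tool_pos: [0.7435, 0.0244, 0.3888]
tool_rot: [-90.1, 0.1, -123.8]
force: [-0.1, -0.4, -0.1]
grip_width: 0.0005
```

View pics/scene13.png

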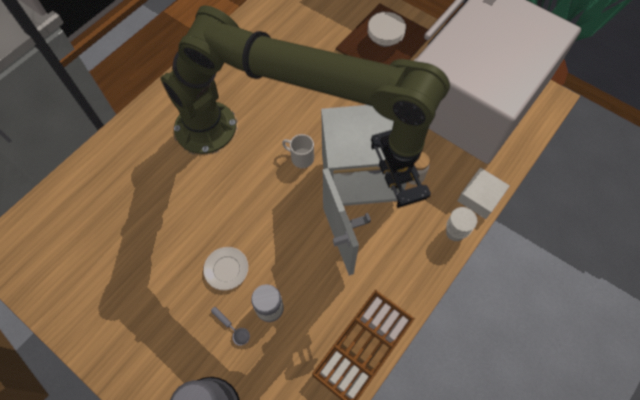

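View pics/top13.png

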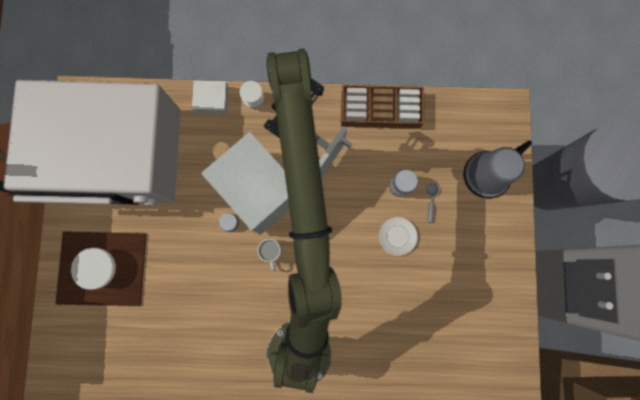

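Run:
```python
from h import *
t=cam("top");s=cam("scene")
print([proj(t,[.5505+.24*np.cos(a),.007+.24*np.sin(a),.295]).round(1) for a in np.radians([-15,-25,-32,-40])],[proj(s,[.5505+.24*np.cos(a),.007+.24*np.sin(a),.295]).round(1) for a in np.radians([-15,-25,-32,-40])])
a=cv2.resize(t["image"][110:190,290:370,::-1],(400,400),interpolation=cv2.INTER_CUBIC);b=cv2.resize(s["image"][160:290,300:430,::-1],(400,400),interpolation=cv2.INTER_CUBIC)
cv2.imwrite("pics/c13.png",np.hstack([a,b]))
```

```text
[array([321.1, 115.6]), array([333.4, 120.3]), array([341.4, 124.8]), array([349.8, 131.1])] [array([383.9, 231.6]), array([370.7, 239.6]), array([360.4, 243.9]), array([348. , 247.3])]
```

View pics/c13.png

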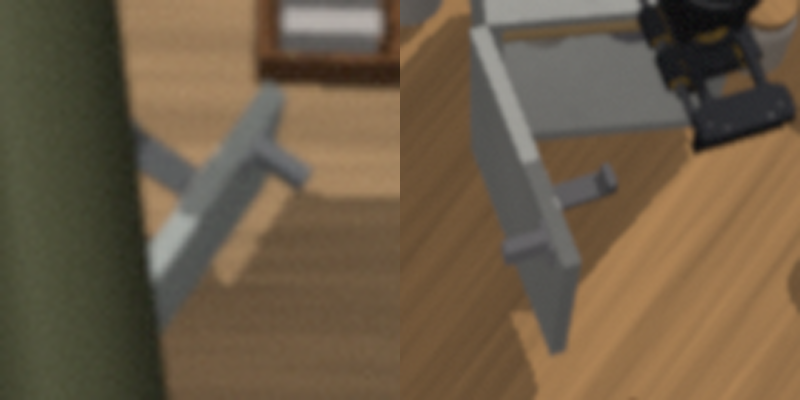

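```bash
python3 st.py; python3 -c "
from cell import env
print(env.sign_off())"
```

```text
t 24.32 pos [0.7433 0.0178 0.3889] yaw -124.3 Fu -0.8 Fn 0.7 Fz -0.1 grip 0.0003
the job is handed in; nothing more can be done
None
```

The cupboard door is standing open at about 77°, the hook was not forced, and I handed the job in at 24.3 s of the 64 s allowed.

- **Pull:** I pinched the tab with 6 N and drew the door until the hook caught at about 0.20 rad. The pull against the catch peaked at about 4.3 N at the tab, roughly 5.3 N at the hook. I then backed off and released.
- **Press:** I put the closed fingers down through the gap behind the door and felt the hook's top at z ≈ 0.261 m, which puts the true door top at about 0.295 m. I pressed it about 7 mm down, and the highest reading was 10.6 N.
- **Push past the catch:** Keeping the hook down, I pushed the door to about 0.46 rad. A wrist picture showed the tooth fully outside the box before I let the hook up.
- **Swing open:** I pushed the door's inner face the rest of the way and lifted the arm clear.

**Last checks:** The top and scene views agree on the angle, within a degree or two. The wrist force reads about zero and the gripper is about 0.1 m above the door. By eye, the other things on the counter look where they were. I did not measure their positions, and the arm hid part of the top view.

**Disagreements:** The wrist camera first put the door about 3 mm further in than the scene and top views did. I used a compromise, and the later wrist view agreed with it. A sideways force of 4–7 N appeared while I held the tab. One of 5–6 N appeared while I pushed with the hook down, from slight path drift, and I corrected it.

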